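Clamp the gel cassette against its seal with the wedge

TASK

Set up the upright gel tank for a leak check: take the grey clamp wedge out of the drying rack and slide it, thin edge down, into the gap behind the glass gel cassette, between the cassette and the sloping rails of the tank wall; the gap beside the white blanking block in the other bay is too narrow, so do not force it in there. Push the wedge down until it is home and presses the cassette upright and flush on its rubber seal, firmly but without straining the glass. The slippery wedge slackens when let go, so finish still gripping it and keeping it pushed down, and leave the things standing around where they are.

Things in the scene. Friction and masses are not known exactly. Their poses are not given: they have to be found in the camera images.
- tank: clear two-bay upright gel tank with white rims, fixed, 120 (x) x 122 (y) x 112 mm high, open at the top; origin at the centre of its underside, inner floor 6 mm up. Two equal bays, 112 mm wide, lie one behind the other along x. Along +x each has: wall with two white sloping rails (at y +/-24 mm), wedge gap, plate or block, black seal, 19 mm core under a cover. Two 10 mm pins stand on the rim at -y
- seal_gel: black U-shaped rubber seal (98 mm wide and high) of the bay with the gel cassette, which may be either bay; axes as the tank's. Origin on the seal face, which looks to -x, at mid width and at the tank's inner floor. The bay's wall is 31.4 mm to -x of it; the rails stand 1 mm out of that wall at the rim (106 mm above the origin) and 16.6 mm out at their lower end, 28 mm above the origin
- blank: white blanking block, 98 mm wide, fixed in the other bay; only 4.5 mm is left between it and that bay's sloping rails, too narrow for the wedge. Origin on the seal face of its bay, at mid width and at the tank's inner floor; axes as the tank's; top 104 mm above the origin
- cassette_center (a point): centre of the gel cassette: glass plates with white gel between, 8 mm thick (x), 100 mm wide (y), 100 mm high, 0.18 kg, axes as the tank's. It stands loose on the tank floor, at first 3 to 4.5 mm short of the seal; pressed flush (towards +x) its centre is 4 mm to -x of the seal face
- wedge_grip (a point): centre of the grip tab of the grey plastic clamp wedge (0.11 kg): tab 14 mm thick (x), 44 mm wide (y), its top 25 mm above and its shoulder (23 x 70 mm) 27 mm below this point; z up. The wedge's flat upright face, for the cassette, looks to +x, 11.5 mm to +x of this point; the face towards -x slopes like the rails. It starts upright in the rack within 2 degrees
- wedge_tip (a point): middle of the wedge's lower edge, 114 mm below the grip point and 8.5 mm to +x of it. The wedge, 70 mm wide (y) and 85 mm high below the tab, is 6 mm thick (x) near it (3 mm at it), 23 mm at the top (slope 0.2). PTFE-faced, not self-locking: it comes home, cassette flush, with this edge about 30 mm above the tank's underside; a square downward push of 10 to 15 N gives 2 to 3 times that on the seal
- rack: white moulded drying rack, fixed, 110 (x) x 104 (y) x 56 mm high; origin at the centre of its underside, axes as the wedge's. It holds two spare glass plates (up to 84 mm high, at -x) and the wedge, lower edge 12 mm above the table, in a 44 mm deep slot of the wedge's shape with 1 mm play: lift it straight up
- tip_box: green box of blue pipette tips, 84 x 120 x 62 mm, loose; leave alone. Origin at the centre of its underside
- tube_block: round aluminium tube block, 60 mm across, 40 mm high, loose; leave alone. Origin at the centre of its underside
- beaker: empty glass beaker, 72 mm across, 95 mm high, loose; leave alone. Origin at the centre of its underside
There are look-alikes about, which are no part of the job. What is shaped like the rack but brown or orange is not meant.

How it is judged:
By the outcome, as a careful person would: the job done as asked, in the order asked, and still so for the second after the job is handed in, while the arm keeps its last pose, push and grip.
It also fails if it takes over 42 s, if anything falls off the work surface, if the arm or the gripper's body presses on something with over 40 N, if the wrist force passes 120 N, or if a joint passes its speed limit or range.

ROBOT

A 6-joint arm with a two-finger parallel gripper is mounted at the origin on the work surface. World frame = base frame: x ahead of the robot, y to its left, z up, the work surface at z = 0. Lengths are in m, angles in rad, forces in N, time in s.
With the tool pointing down it reaches from about 0.3 to 0.95 m from the base axis. Payload 3.1 kg.
Tool frame: the origin (TCP) lies midway between the tips of the shut fingers; the grasp point (between the pads) lies 19 mm behind it (arm.tcp_to_grasp is the distance from the TCP to the grasp point, in m); z points along the fingers, y is the line along which they close (so a half turn about z gives the same grasp; the last joint's range is limited). The gripper opens to 85 mm and grips with 20 to 120 N. Pads are 22 mm wide; open, the fingers measure 114 mm over their backs; the gripper's body (76 mm by 85 mm) begins 54 mm behind the grasp point. The pads swing forward as they close: fully open they stand 13 mm farther back than shut.
Start: joints at [1.269, 0.308, 1.634, -0, 1.2, -0.07], TCP at [0.144, 0.608, 0.231] pointing down, gripper open.
Joint ranges: [-3.06, 3.06], [-0.79, 1.96], [0.05, 2.63], [-1.19, 4.34], [0.05, 2.64], [-2.94, 2.94]. Speed limits (rad/s): [2.79, 2.79, 3.14, 3.14, 3.14, 3.14].

INTERFACE

Orientations are given as a rotation vector (axis times angle).
In Python, from station import arm, optics gives the robot as it stands. The module is installed in compiled form; this text tells all that it offers.
- The arm moves only by the tool carry_out, never from a script. Its argument "rows" is a list that holds one entry, the list of rows, each a list of 4 numbers: the shift along the tool's x, y, z in cm, then the turn about the tool's z in degrees. A call has 1 to 8 rows; each row shifts and turns the commanded pose from where the row before left it, along the tool's axes as they then stand; what a row does not reach is not made up. A row lasts 1/8 s, in which the tool goes at most 62.5 mm and 10.7 degrees, less where a joint would pass 70% of its speed; a pose out of reach is approached as far as the arm can. A call with a gripper value outside its range is refused whole. "claw" is the finger opening in cm, from 0 to 8.54, set as the call begins (left out, the last holds). The fingers move at their own pace and stop on an object; "force" is the grip in N (left out, the last holds). Time passes only in rows, so rows that do not move let the fingers close. It gives the time, the measured TCP pose, the force, the opening and the grip force at its end, in the units of the state.
- arm.state(): the state, without advancing time (a new reading comes with each control period).
- optics.snapshot(name): name is "scene" or "top" or "wrist"; returns a dict with "pixels" (384x512x3 uint8, blue, green, red), "K" (3x3 intrinsics, pixels), "R" (3x3) and "t" (3): a world point X has camera coordinates R X + t. Camera axes: x right, y down, z forward; pixel columns grow to the right and rows downward; lengths in m; the calibration is good to about 2 mm. A picture is of the moment at which its call begins. There is no depth.
- arm.close_job(): hands the job in; it is judged then, once.
The state is a dict: "clock": time; "joint_positions": joint angles; "qvel": joint speeds; "effort": joint torques, N m; "eef_pos": TCP position; "orientation": TCP orientation; "contact_force": force on the tool from outside, world axes, zero at the start; "ft_torque": the same for the moment, N m; "gripper_width": finger opening in m; "grip_force": force on a finger pad.
Only numpy, scipy, OpenCV 4.12 (cv2) and the standard library are available. Lean on these libraries where they do the work, as an engineer would, in place of code of your own. Each camera call takes 0.05 s, during which the arm holds its last target. There are 200 camera calls.

## Working session

There is one attempt and no reset: what is moved stays moved. The work goes in short steps, Python scripts to look and compute and a tool call to move; the robot and the scene stay as the last step left them, time stands still between calls to the robot, and variables do not carry over. Pictures are saved under pics/ and viewed, at most 10 in all, crops included, and the job is handed in when it is done.

Besides the shell and the picture viewer there is one more tool, called in YAML: its name, and indented under it one key for each argument. carry_out: Moves the arm, as the interface text tells. Its arguments: {"type":"object","properties":{"rows":{"type":"array"},"claw":{"type":"number"},"force":{"type":"number"}},"required":["rows"]}

```bash
mkdir -p pics
python3 - <<'E'
from station import arm, optics
import cv2, pickle, numpy as np
print(arm.state())
d={}
for n in ("scene","top","wrist"):
    s=optics.snapshot(n); d[n]=s
    cv2.imwrite(f"pics/{n}0.png",s["pixels"])
    print(n,s["K"].tolist(),np.round(s["R"],3).tolist(),np.round(s["t"],3).tolist())
pickle.dump(d,open("s0.pkl","wb"))
E
```

```text
{'clock': 0.0, 'joint_positions': array([ 1.26931748e+00,  3.09026200e-01,  1.63520788e+00,  1.76759739e-05,
        1.19965279e+00, -6.97023320e-02]), 'qvel': array([ 0.00124641,  0.00088717, -0.00122716, -0.00013674,  0.00033211,
       -0.00043319]), 'effort': array([-9.93234571e-04, -4.15261209e+01, -2.76662475e+01, -2.77858671e-04,
        1.00689358e-02, -1.03067131e-05]), 'eef_pos': array([0.14334592, 0.60749803, 0.23002369]), 'orientation': array([-0.3632183 , -3.1200806 ,  0.00353659]), 'contact_force': array([ 0.20392777, -0.56786198, -0.04093465]), 'ft_torque': array([-0.00695865,  0.03327393,  0.03770629]), 'grip_force': 0.0, 'gripper_width': 0.08512023191110159}
scene [[368.8071888369965, 0.0, 257.4316444544482], [0.0, 368.8071888369965, 188.3654766158988], [0.0, 0.0, 1.0]] [[-0.339, 0.941, 0.01], [0.805, 0.296, -0.513], [-0.486, -0.166, -0.858]] [0.191, -0.398, 1.506]
top [[401.2059965840469, 0.0, 255.55662906716728], [0.0, 401.2059965840469, 192.05584751637159], [0.0, 0.0, 1.0]] [[0.125, -0.992, 0.002], [-0.968, -0.123, -0.219], [0.218, 0.026, -0.976]] [-0.056, 0.58, 1.022]
wrist [[324.26726714606053, 0.0, 260.0255391356489], [0.0, 324.26726714606053, 187.71449413545997], [0.0, 0.0, 1.0]] [[0.229, 0.973, -0.002], [0.94, -0.221, 0.261], [0.253, -0.061, -0.965]] [-0.623, -0.035, 0.378]
```

View pics/scene0.png

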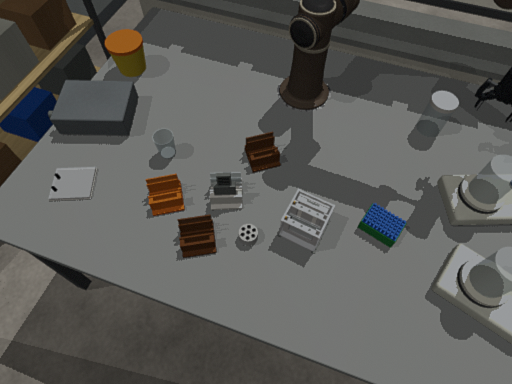

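View pics/top0.png

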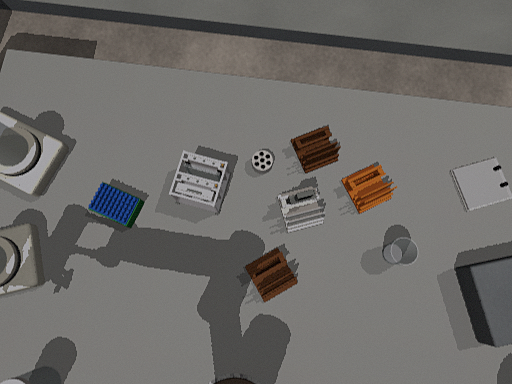

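The scene view shows the tank at about (307,218) and the white rack with the grey wedge at (227,188). In the top view they are at (200,180) and (301,205). The brown and orange racks are look-alikes. Next I'll enlarge both.

Run:
```python
import cv2,pickle,numpy as np
d=pickle.load(open("s0.pkl","rb"))
t=d["top"]["pixels"][135:245,160:340]; s=d["scene"]["pixels"][160:255,195:350]
a=cv2.resize(t,None,fx=4.4,fy=4.4,interpolation=cv2.INTER_CUBIC)
cv2.imwrite("pics/topz.png",a)
cv2.imwrite("pics/scz.png",cv2.resize(s,None,fx=5,fy=5,interpolation=cv2.INTER_CUBIC))
```

```text
(no output)
```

View pics/topz.png

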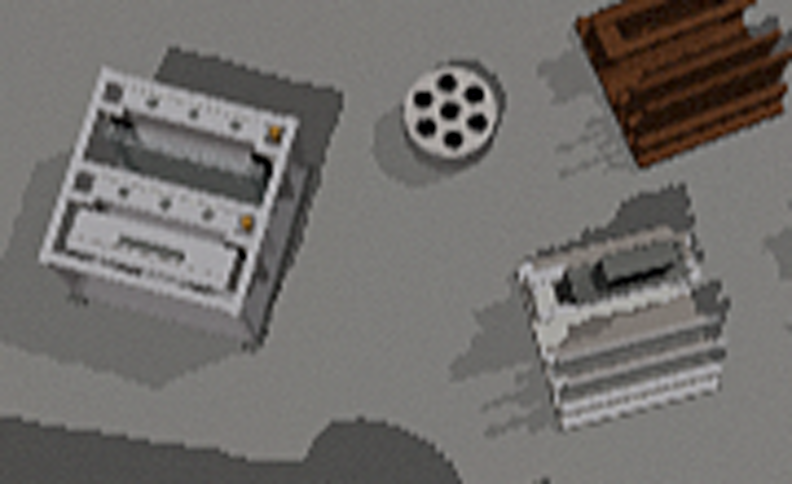

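View pics/scz.png

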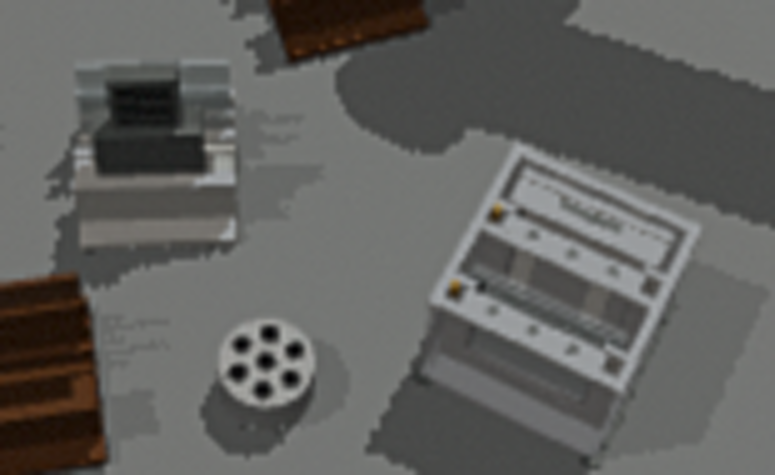

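Enlarged, the brass pins are on the tank's world -y side and the covers are on the +x side of each bay. The blank fills the near (-x) bay and the empty-looking far bay holds the cassette. In the top crop the tank rim corners are (105,68), (298,120), (240,318), (40,262). In the scene crop they are (520,143), (702,230), (620,390), (432,300).

```bash
cat > h.py <<'E'
import numpy as np, cv2, pickle
from scipy.optimize import least_squares
def ray(s,uv,z):
    "world point at height z seen at pixel uv"
    d=s["R"].T@np.linalg.solve(s["K"],[*uv,1.]); c=-s["R"].T@s["t"]
    return c+d*(z-c[2])/d[2]
def proj(s,X):
    return cv2.projectPoints(np.atleast_2d(np.float64(X)),cv2.Rodrigues(s["R"])[0],s["t"],s["K"],None)[0][:,0]
def body(p,L,z0=0):
    "p = x,y,yaw; local points -> world"
    c,s=np.cos(p[2]),np.sin(p[2]); L=np.atleast_2d(L)
    return np.c_[p[0]+c*L[:,0]-s*L[:,1],p[1]+s*L[:,0]+c*L[:,1],L[:,2]+z0]
def fit(obs,p0,free=3):
    "obs: list of (snapshot, local point, pixel)"
    f=lambda p: np.concatenate([proj(s,body(p,L))[0]-uv for s,L,uv in obs])
    r=least_squares(f,p0,loss="soft_l1"); return r.x,r.fun.reshape(-1,2)
E
python3 - <<'E'
from h import *
d=pickle.load(open("s0.pkl","rb")); T,S=d["top"],d["scene"]
tp=lambda u,v:np.array([160+(u+.5)/4.4-.5,135+(v+.5)/4.4-.5]); sp=lambda u,v:np.array([195+(u+.5)/5-.5,160+(v+.5)/5-.5])
for uv in [(105,68),(298,120),(240,318),(40,262)]: print(ray(T,tp(*uv),.112))
for uv in [(520,143),(702,230),(620,390),(432,300)]: print(ray(S,sp(*uv),.112))
h=.112
C=[(.06,.061,h),(.06,-.061,h),(-.06,-.061,h),(-.06,.061,h)]
o=[(T,c,tp(*u)) for c,u in zip(C,[(105,68),(298,120),(240,318),(40,262)])]
o+=[(S,c,sp(*u)) for c,u in zip(C,[(620,390),(432,300),(520,143),(702,230)])]
p,r=fit(o,[.55,.1,.0]); print("tank",p,np.round(r,1).tolist())
# rack: bottom edges; wedge tab
print("rack", [ray(T,tp(*u),.056) for u in [(520,268),(690,228)]],[ray(T,tp(*u),0) for u in [(565,430)]])
print([ray(S,sp(*u),.0) for u in [(82,248),(235,242)]],[ray(S,sp(*u),.056) for u in [(76,190),(237,184)]])
print("tab",[ray(S,sp(*u),.151) for u in [(108,83),(180,80)]],[ray(S,sp(*u),.099) for u in [(95,140),(205,138)]])
E
```

```text
[0.66092443 0.21928989 0.112     ]
[0.64324542 0.0994735  0.112     ]
[0.51983324 0.11606706 0.112     ]
[0.53812451 0.23745492 0.112     ]
[0.520775   0.11878569 0.112     ]
[0.54152342 0.23885158 0.112     ]
[0.65900386 0.21936369 0.112     ]
[0.64166813 0.10088517 0.112     ]
tank [ 0.5906362   0.16866434 -0.15045933] [[-0.4, 0.6], [-0.1, 0.9], [-0.4, -1.0], [-0.0, -0.9], [0.2, 0.1], [-0.4, -0.4], [-0.6, 0.2], [-0.2, -0.4]]
rack [array([ 0.58240181, -0.04421003,  0.056     ]), array([ 0.62102888, -0.14631497,  0.056     ])] [array([ 0.49326879, -0.08644352,  0.        ])]
[array([ 0.63046108, -0.13899138,  0.        ]), array([ 0.59137298, -0.04541013,  0.        ])] [array([ 0.61840172, -0.14246648,  0.056     ]), array([ 0.57876461, -0.04730346,  0.056     ])]
tab [array([ 0.58985333, -0.12360142,  0.151     ]), array([ 0.57290334, -0.08375855,  0.151     ])] [array([ 0.60226556, -0.13192721,  0.099     ]), array([ 0.57726382, -0.06810552,  0.099     ])]
```

The tank fits consistently at centre (0.591, 0.169) with yaw -0.150. The far bay holds the cassette. The rack yaw is about 0.38, with wedge_grip near (0.588, -0.101, 0.126). I'm moving above it now.

carry_out:
  rows:
    - [[-3.7,-3.7,-0.5,0],[-3.7,-3.7,-0.5,0],[-3.7,-3.7,-0.5,0],[-3.7,-3.7,-0.5,0],[-3.7,-3.7,-0.5,0],[-3.7,-3.7,-0.5,0],[-3.7,-3.7,0,0],[-3.7,-3.7,0,0]]
  claw: 8.5

```text
clock: 1.15
eef_pos: [0.3642, 0.2507, 0.2613]
orientation: [0.363, 3.12, 0.001]
contact_force: [0.3, 0.4, -0.1]
gripper_width: 0.0848
grip_force: 0.0
```

carry_out:
  rows:
    - [[-3.7,-3.7,0,0],[-3.7,-3.7,0,0],[-3.7,-3.7,0,0],[-3.7,-3.7,0,0],[-3.7,-3.7,0,0],[-3.7,-3.7,0,0],[-3.7,-3.7,0,0],[-3.7,-3.4,0,0]]

```text
clock: 2.15
eef_pos: [0.5849, -0.1026, 0.2609]
orientation: [-0.364, -3.12, -0.0]
contact_force: [-0.5, 0.6, 0.5]
gripper_width: 0.0849
grip_force: 0.0
```

carry_out:
  rows:
    - [[0,0,0,10],[0,0,0,10],[0,0,0,10],[0,0,0,10],[0,0,0,10],[0,0,0,5],[0,0,0,0]]

```text
clock: 3.02
eef_pos: [0.5842, -0.1009, 0.2609]
orientation: [-1.761, -2.6, 0.0]
contact_force: [0.4, -0.0, 0.6]
gripper_width: 0.0848
grip_force: 0.0
```

Run:
```python
from h import *
from station import arm,optics
s=optics.snapshot("wrist"); st=arm.state(); pickle.dump((s,st),open("s1.pkl","wb"))
cv2.imwrite("pics/w1.png",cv2.resize(s["pixels"],(768,576),interpolation=cv2.INTER_CUBIC))
print(st["clock"],st["eef_pos"],cv2.Rodrigues(st["orientation"])[0].round(3),(-s["R"].T@s["t"]))
```

```text
3.075 [ 0.58420334 -0.10091809  0.26091067] [[-0.371  0.928 -0.001]
 [ 0.928  0.371  0.   ]
 [ 0.    -0.001 -1.   ]] [ 0.56008301 -0.04055959  0.40327656]
```

View pics/w1.png

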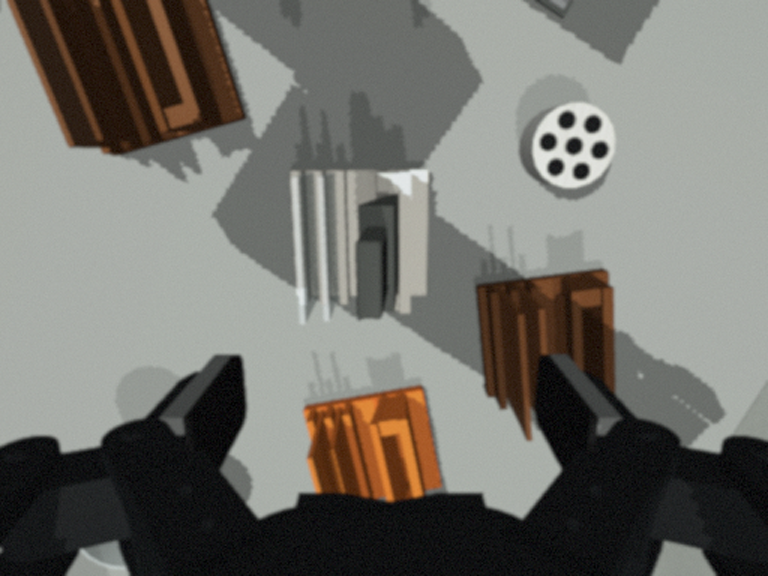

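The wrist view shows the rack at about (360,240) and the tab's top face with corners near (358,239), (385,240), (382,319), (357,317). The fingers straddle that column.

Run:
```python
from h import *
s,st=pickle.load(open("s1.pkl","rb")); R=cv2.Rodrigues(st["orientation"])[0]
q=np.array([ray(s,((u+.5)/1.5-.5,(v+.5)/1.5-.5),.151) for u,v in [(358,239),(385,240),(382,319),(357,317)]])
print(q); l=(q-st["eef_pos"])@R*100; print("tool cm",l.round(2)); print(l.mean(0))
q=np.array([ray(s,((u+.5)/1.5-.5,(v+.5)/1.5-.5),.056) for u,v in [(430,170),(427,297)]]); print((q-st["eef_pos"])@R*100)
print("yaw tab", np.degrees(np.arctan2(*(l[0]-l[3])[[1,0]])),np.degrees(np.arctan2(*(l[1]-l[2])[[1,0]])))
```

```text
[[ 0.56102114 -0.0881797   0.151     ]
 [ 0.57436791 -0.08340895  0.151     ]
 [ 0.58902261 -0.12476849  0.151     ]
 [ 0.57588455 -0.12877909  0.151     ]]
tool cm [[ 2.04 -1.67 10.99]
 [ 1.99 -0.26 10.99]
 [-2.4  -0.43 10.99]
 [-2.28 -1.8  10.99]]
[-0.16361751 -1.04027217 10.99163267]
[[ 5.21834285  2.79578247 20.49153476]
 [-4.0163083   2.77016498 20.48773373]]
yaw tab 1.6986674716161867 2.2958278089823576
```

The tab measures 44 x 14 mm, as it should, but it disagrees with the scene estimate by about 12 mm. I'll overlay the wrist hypothesis on both overview images before descending.

Run:
```python
from h import *
d=pickle.load(open("s0.pkl","rb")); p=(.575,-.106,.39-.035*0)
def box(x0,x1,y,z0,z1): return [(x,s*y,z) for z in (z0,z1) for x,s in ((x0,1),(x1,1),(x1,-1),(x0,-1))]
out=[]
for n,(r0,r1,c0,c1) in (("top",(165,235,265,345)),("scene",(160,220,200,260))):
    s=d[n]; f=6.; im=cv2.resize(s["pixels"][r0:r1,c0:c1],None,fx=f,fy=f,interpolation=cv2.INTER_CUBIC)
    for b,col in ((box(-.007,.007,.022,.099,.151),(0,0,255)),(box(-.0115,.0115,.035,.095,.099),(0,255,0))):
        q=((proj(s,body(p,b))-[c0,r0]+.5)*f).astype(int)
        for a in range(4):
            for i,j in ((a,(a+1)%4),(a+4,(a+1)%4+4),(a,a+4)): cv2.line(im,tuple(map(int,q[i])),tuple(map(int,q[j])),col,1)
    out.append(cv2.resize(im,(400,400*im.shape[0]//im.shape[1]))[:350])
h=max(o.shape[0] for o in out); out=[cv2.copyMakeBorder(o,0,h-o.shape[0],0,0,0) for o in out]
cv2.imwrite("pics/ov.png",np.hstack(out))
```

```text
(no output)
```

View pics/ov.png

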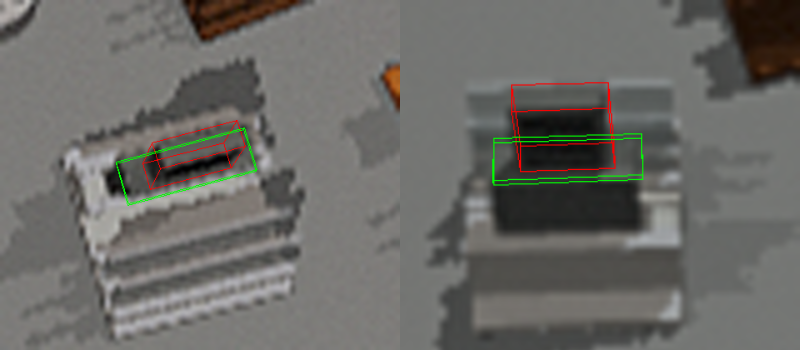

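The red and green wireframes from the wrist estimate match the tab and shoulder in both views, so I'll use the wrist estimate. Descending and gripping.

carry_out:
  rows:
    - [[-0.2,-1.1,0,1],[0,0,4,0],[0,0,4,0],[0,0,4,0],[0,0,2,0],[0,0,1.1,0],[0,0,0,0]]

```text
clock: 3.95
eef_pos: [0.5751, -0.1071, 0.1104]
orientation: [1.786, 2.585, -0.0]
contact_force: [-0.4, 0.2, -0.2]
gripper_width: 0.085
grip_force: 0.0
```

carry_out:
  rows:
    - [[0,0,0,0],[0,0,0,0],[0,0,0,0],[0,0,0,0],[0,0,0,0],[0,0,0,0],[0,0,0,0],[0,0,0,0]]
  claw: 0.5
  force: 70

```text
clock: 4.95
eef_pos: [0.578, -0.1067, 0.1117]
orientation: [1.782, 2.58, 0.006]
contact_force: [4.4, 2.3, 0.8]
gripper_width: 0.0135
grip_force: 69.0
```

The grip is good at 13.5 mm and 69 N. I'll relieve the roughly 3 mm sideways pull and lift.

carry_out:
  rows:
    - [[0,0.25,0,0],[0,0,-1,0],[0,0,-1.5,0],[0,0,-1.5,0],[0,0,-2,0],[0,0,-2,0],[0,0,-3,0],[0,0,-3,0]]

```text
clock: 5.95
eef_pos: [0.5761, -0.1062, 0.2515]
orientation: [-1.785, -2.583, 0.002]
contact_force: [0.6, -0.7, -1.6]
gripper_width: 0.013
grip_force: 69.1
```

Run:
```python
from h import *
from station import arm
st=arm.state(); R=cv2.Rodrigues(st["orientation"])[0]; print(st["clock"],st["eef_pos"],st["contact_force"],st["gripper_width"],R.round(3))
T=np.array([.59064,.16866]); yaw=-.1505
# gel bay seal face x in tank: walls unknown split; bay pitch: symmetric layout -> candidates printed later
ya=np.degrees(np.arctan2(R[1,1],R[0,1])); print("tool y yaw",ya,"turn needed about tool z", ya-np.degrees(yaw))
```

```text
5.95 [ 0.57611771 -0.10615779  0.25150433] [ 0.60108452 -0.70582893 -1.62089484] 0.012961170193541155 [[-0.354  0.935 -0.002]
 [ 0.935  0.354 -0.   ]
 [ 0.001 -0.002 -1.   ]]
tool y yaw 20.70223029335931 turn needed about tool z 29.3252451100782
```

Lifted. The wedge is held and clear, and the tip is at about 0.152 m. Next I turn to the tank yaw and move to just short of the tank on its -y side for a close look.

carry_out:
  rows:
    - [[0,0,0,9.8],[0,0,0,9.8],[0,0,0,9.7],[4,-0.3,0,0],[4,-0.3,0,0],[5,-0.3,0,0],[3,-0.2,0,0],[0,0,0,0]]

```text
clock: 6.95
eef_pos: [0.5895, 0.0556, 0.2507]
orientation: [-2.378, -2.052, 0.002]
contact_force: [0.6, 0.3, -1.9]
gripper_width: 0.0129
grip_force: 69.0
```

Run:
```python
from h import *
from station import arm,optics
s=optics.snapshot("wrist"); st=arm.state(); pickle.dump((s,st),open("s2.pkl","wb"))
cv2.imwrite("pics/w2.png",cv2.resize(s["pixels"],(768,576),interpolation=cv2.INTER_CUBIC))
print(st["clock"],st["eef_pos"],cv2.Rodrigues(st["orientation"])[0].round(3),(-s["R"].T@s["t"]),st["gripper_width"])
```

```text
7.0 [0.58957847 0.05423913 0.2506133 ] [[ 0.147  0.989 -0.001]
 [ 0.989 -0.147 -0.001]
 [-0.001 -0.001 -1.   ]] [0.59936475 0.11995459 0.39308728] 0.01313507033497227
```

View pics/w2.png

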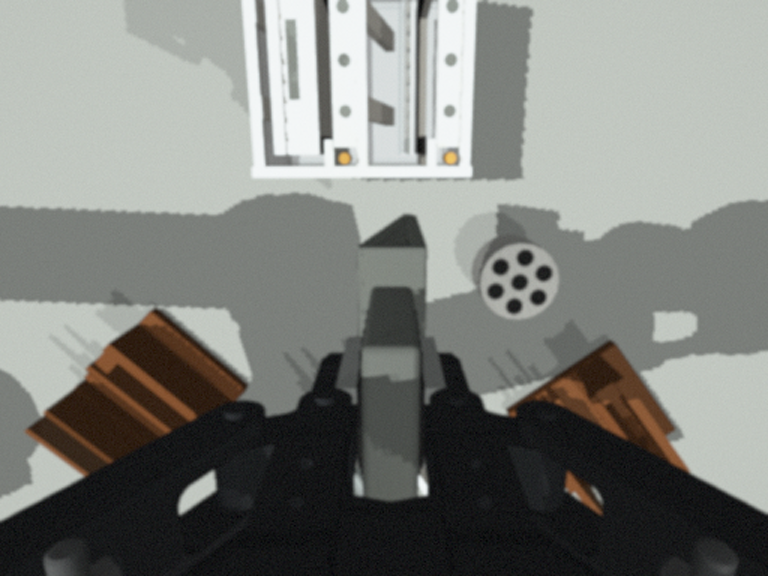

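The wrist view shows the tank with the wedge hanging upright in the fingers: shoulder at (358..427,247), tip near (408,215). The gel bay is on the right, with rails at (380,25) and (381,110), the wall edge at u≈369 and the cover from u≈437. I'll zoom in on the gel bay.

Run:
```python
from h import *
s,st=pickle.load(open("s2.pkl","rb"))
cv2.imwrite("pics/w2z.png",cv2.resize(s["pixels"][0:125,155:325],None,fx=4.7,fy=4.7,interpolation=cv2.INTER_CUBIC))
```

```text
(no output)
```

View pics/w2z.png

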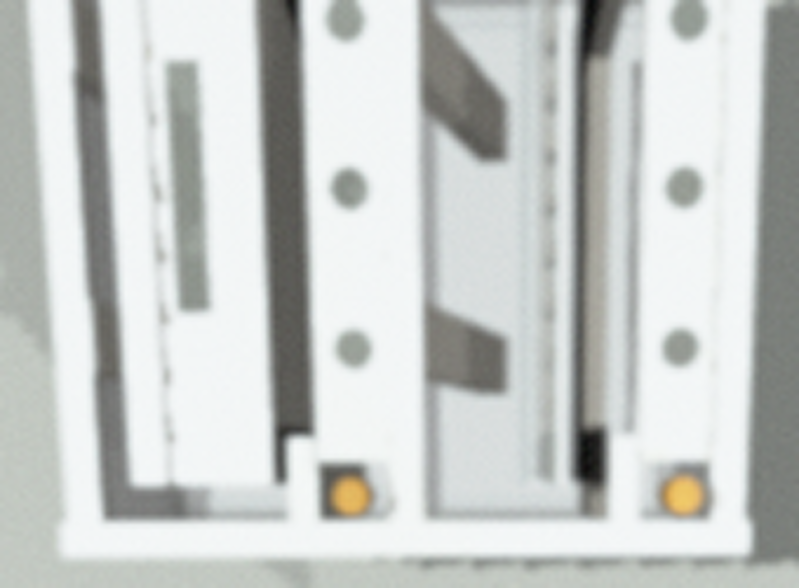

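Zoomed, the gel bay shows the wall edge at u≈425, cassette top between about 535 and 575, black seal end at (590,455) and cover edge at about 637. I'll convert these to the tank frame, along with the wedge's attitude in the hand.

Run:
```python
from h import *
s,st=pickle.load(open("s2.pkl","rb")); R=cv2.Rodrigues(st["orientation"])[0]
P=lambda u,v:np.array([155+(u+.5)/4.7-.5,(v+.5)/4.7-.5])
W=lambda u,v:np.array([(u+.5)/1.5-.5,(v+.5)/1.5-.5])
def loc(w): 
    d=w[:2]-[.59064,.16866]; c,n=np.cos(-.1505),np.sin(-.1505); return np.round(1000*np.array([c*d[0]+n*d[1],-n*d[0]+c*d[1]]),1)
for nm,uv,z in [("rimL",(60,555),.112),("rimR",(750,555),.112),("rimL2",(32,100),.112),("rimR2",(765,100),.112),("wall",(425,480),.112),("wall2",(422,100),.112),("cas-",(535,400),.106),("cas+",(575,400),.106),("cas-2",(540,100),.106),("cas+2",(577,100),.106),("casEnd",(560,482),.106),("sealface",(578,455),.104),("sealback",(605,455),.104),("coverL",(637,400),.112),("capL",(607,455),.112),("pin1",(351,495),.122),("pin2",(684,495),.122),("blank-",(130,480),.11),("blank+",(278,480),.11),("bwall",(103,500),.112)]:
    w=ray(s,P(*uv),z); print(nm,loc(w),"tool",((w-st["eef_pos"])@R*100).round(2))
for nm,uv,z in [("sh-",(358,247),-.0125),("sh+",(427,247),-.0125),("tip+",(418,216),-.0995),("tip-",(405,215),-.0995),("tabtop-",(362,347),.0395),("tabtop+",(421,347),.0395)]:
    w=ray(s,W(*uv),st["eef_pos"][2]+z); print(nm,((w-st["eef_pos"])@R*100).round(2),loc(w))
print(loc(st["eef_pos"]))
```

```text
rimL [-62.6 -61.3] tool [ 5.23 -7.85 13.86]
rimR [ 61.9 -60.8] tool [ 5.26  4.61 13.85]
rimL2 [-62.1  13.4] tool [12.7  -7.77 13.85]
rimR2 [60.9 14. ] tool [12.73  4.52 13.84]
wall [  3.4 -47.9] tool [ 6.55 -1.24 13.85]
wall2 [ 3.3 13.7] tool [12.72 -1.23 13.85]
cas- [ 23. -34.] tool [ 7.95  0.72 14.45]
cas+ [ 30.1 -33.9] tool [ 7.95  1.44 14.45]
cas-2 [23.3 15.1] tool [12.85  0.76 14.45]
cas+2 [29.6 15.1] tool [12.85  1.4  14.44]
casEnd [ 27.7 -48.2] tool [ 6.52  1.19 14.45]
sealface [ 31.  -43.4] tool [ 7.    1.52 14.65]
sealback [ 35.9 -43.4] tool [ 7.    2.01 14.65]
coverL [ 40.8 -34.2] tool [ 7.92  2.5  13.85]
capL [ 35.7 -43.5] tool [ 6.99  1.99 13.85]
pin1 [ -9.  -50.5] tool [ 6.31 -2.48 12.86]
pin2 [ 48.4 -50.2] tool [ 6.32  3.26 12.85]
blank- [-49.7 -48.2] tool [ 6.54 -6.55 14.06]
blank+ [-23.1 -48.1] tool [ 6.55 -3.89 14.06]
bwall [-54.3 -51.7] tool [ 6.2  -7.01 13.86]
sh- [ 3.64 -1.04  1.25] [  5.6 -76.9]
sh+ [3.64 1.19 1.24] [ 27.9 -76.8]
tip+ [3.54 1.39 9.94] [ 29.8 -78. ]
tip- [3.58 0.75 9.94] [ 23.4 -77.5]
tabtop- [ 2.33 -0.64 -3.95] [  9.7 -89.9]
tabtop+ [ 2.33  0.7  -3.95] [ 23.1 -89.9]
[  16.1 -113.3]
```

The numbers are consistent. The bay wall is at local x 3.4, so the seal face is at 34.8. The cassette's near face is at about 23, which puts it about 4 mm short of the seal. The wedge's flat face is about 12–14 mm to +x of the TCP. I'm moving over the gap, then lowering to just above the rim.

carry_out:
  rows:
    - [[3.7,-0.8,0,0],[3.7,0,0,0],[3.8,0,0,0],[0,0,1.5,0],[0,0,1.5,0],[0,0,0,0],[0,0,0,0]]

```text
clock: 7.88
eef_pos: [0.5991, 0.1646, 0.2201]
orientation: [-2.383, -2.047, 0.001]
contact_force: [0.5, 0.8, -1.1]
gripper_width: 0.0132
grip_force: 69.0
```

Run:
```python
from h import *
from station import arm,optics
s=optics.snapshot("wrist"); t=optics.snapshot("scene"); st=arm.state(); pickle.dump((s,t,st),open("s3.pkl","wb"))
a=cv2.resize(s["pixels"][40:260,170:345],None,fx=2.5,fy=2.5,interpolation=cv2.INTER_CUBIC)
b=cv2.resize(t["pixels"][165:255,275:345],(round(550*70/90),550),interpolation=cv2.INTER_CUBIC)[:,:360]
cv2.imwrite("pics/w3.png",np.hstack([a,b]))
print(a.shape,b.shape,st["clock"],st["eef_pos"],cv2.Rodrigues(st["orientation"])[0].round(3),st["contact_force"])
```

```text
(550, 438, 3) (550, 360, 3) 7.975 [0.59961494 0.16512293 0.2209369 ] [[ 0.15   0.989  0.001]
 [ 0.989 -0.15   0.   ]
 [ 0.     0.001 -1.   ]] [-0.07854579  0.0790915  -1.07930585]
```

View pics/w3.png

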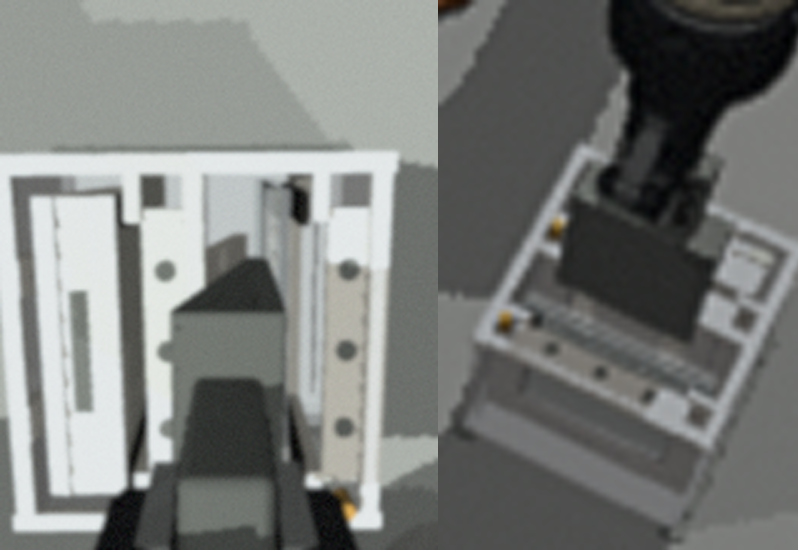

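The tip is centred over the far bay: tip at (245..270,258), with the wall edge at u≈205 and the cassette edge at about 265–270 near the top. Let me measure the clearance.

Run:
```python
from h import *
s,t,st=pickle.load(open("s3.pkl","rb")); R=cv2.Rodrigues(st["orientation"])[0]; e=st["eef_pos"]
P=lambda u,v:np.array([170+(u+.5)/2.5-.5,40+(v+.5)/2.5-.5])
for nm,uv,z in [("tip+",(270,260),e[2]-.0995),("tip-",(247,260),e[2]-.0995),("sh+",(284,312),e[2]-.0125),("sh-",(172,312),e[2]-.0125),("wall",(204,180),.112),("rimR",(396,160),.112),("capL",(312,215),.112),("cas-",(265,185),.106),("cas+?",(292,185),.106)]:
    print(nm,((ray(s,P(*uv),z)-e)@R*100).round(2))
for nm,L in (("wallF",(.0034,.055,.112)),("cas-",(.0228,.05,.106)),("cas+",(.0308,.05,.106)),("cas-0",(.0228,.02,.106))):
    q=proj(s,body((.59064,.16866,-.1505),L))[0]; print(nm,((q-[170,40]+.5)*2.5).round())
```

```text
tip+ [3.35 1.31 9.95]
tip- [3.35 0.62 9.95]
sh+ [3.47 1.12 1.25]
sh- [ 3.47 -1.04  1.25]
wall [ 5.63 -0.66 10.89]
rimR [ 6.21  5.08 10.9 ]
capL [ 4.59  2.62 10.9 ]
cas- [ 5.46  1.2  11.5 ]
cas+? [ 5.46  2.04 11.5 ]
wallF [206. 178.]
cas- [269. 194.]
cas+ [295. 194.]
cas-0 [268. 290.]
```

The tip edge is nearly in line with the cassette face, so I'm shifting 2.5 mm towards the wall and lowering into the gap to just before rail contact.

carry_out:
  rows:
    - [[0,-0.25,0,0],[0,0,0,0],[0,0,1,0],[0,0,1,0],[0,0,0.5,0],[0,0,0,0]]

```text
clock: 8.72
eef_pos: [0.596, 0.166, 0.1941]
orientation: [-2.381, -2.048, 0.003]
contact_force: [-0.2, -0.3, 0.4]
gripper_width: 0.013
grip_force: 69.0
```

carry_out:
  rows:
    - [[0,0,0.5,0],[0,0,0.5,0],[0,0,0.5,0],[0,0,0,0]]

```text
clock: 9.22
eef_pos: [0.5962, 0.1661, 0.1796]
orientation: [-2.381, -2.049, 0.002]
contact_force: [-0.1, 0.1, -1.7]
gripper_width: 0.0132
grip_force: 69.0
```

carry_out:
  rows:
    - [[0,0,0.5,0],[0,0,0.5,0],[0,0,0,0]]

```text
clock: 9.6
eef_pos: [0.5961, 0.1661, 0.1695]
orientation: [-2.381, -2.049, 0.002]
contact_force: [-0.1, -0.2, -1.1]
gripper_width: 0.0135
grip_force: 69.0
```

carry_out:
  rows:
    - [[0,0,0.5,0],[0,0.05,0.5,0],[0,0,0,0]]

```text
clock: 9.98
eef_pos: [0.597, 0.166, 0.1597]
orientation: [-2.381, -2.049, 0.001]
contact_force: [0.2, 0.6, -1.6]
gripper_width: 0.0131
grip_force: 69.1
```

carry_out:
  rows:
    - [[0,0.1,0.5,0],[0,0.1,0.5,0],[0,0,0,0]]

```text
clock: 10.35
eef_pos: [0.599, 0.1657, 0.1496]
orientation: [-2.381, -2.049, 0.001]
contact_force: [0.0, 0.1, -1.2]
gripper_width: 0.0129
grip_force: 69.1
```

carry_out:
  rows:
    - [[0,0.1,0.5,0],[0,0.1,0.3,0],[0,0,0,0]]

```text
clock: 10.72
eef_pos: [0.6006, 0.1654, 0.1417]
orientation: [-2.381, -2.049, 0.002]
contact_force: [0.1, -0.2, -0.6]
gripper_width: 0.0133
grip_force: 69.0
```

carry_out:
  rows:
    - [[0,0.1,0.3,0],[0,0.1,0.2,0],[0,0,0,0]]

```text
clock: 11.1
eef_pos: [0.6023, 0.1652, 0.1366]
orientation: [-2.381, -2.048, 0.003]
contact_force: [-1.6, -0.2, -1.2]
gripper_width: 0.0131
grip_force: 69.0
```

carry_out:
  rows:
    - [[0,0.05,0.2,0],[0,0.05,0.2,0],[0,0,0,0]]

```text
clock: 11.48
eef_pos: [0.603, 0.165, 0.1325]
orientation: [-2.38, -2.048, 0.003]
contact_force: [-4.2, 0.1, -2.4]
gripper_width: 0.0135
grip_force: 69.1
```

carry_out:
  rows:
    - [[0,0,0.2,0],[0,0,0.2,0],[0,0,0,0]]

```text
clock: 11.85
eef_pos: [0.6031, 0.1652, 0.1299]
orientation: [-2.379, -2.049, 0.003]
contact_force: [-6.7, 0.7, 3.9]
gripper_width: 0.0133
grip_force: 70.1
```

carry_out:
  rows:
    - [[0,0,0.1,0],[0,0,0.1,0],[0,0,0,0]]

```text
clock: 12.22
eef_pos: [0.6033, 0.1652, 0.1293]
orientation: [-2.379, -2.05, 0.003]
contact_force: [-9.2, -1.0, 8.3]
gripper_width: 0.0128
grip_force: 70.9
```

The wedge is at home depth (tip ≈0.030) and pressing, but the arm is also pushing sideways at 9 N. I'll relax that so the push is square.

carry_out:
  rows:
    - [[0,-0.1,0,0],[0,-0.05,0,0],[0,0,0,0]]

```text
clock: 12.6
eef_pos: [0.6033, 0.1652, 0.1293]
orientation: [2.379, 2.05, 0.001]
contact_force: [-3.8, -0.5, 5.8]
gripper_width: 0.0134
grip_force: 70.3
```

Run:
```python
from h import *
from station import arm,optics
w=optics.snapshot("wrist"); s=optics.snapshot("scene"); t=optics.snapshot("top"); st=arm.state(); pickle.dump((w,s,t,st),open("s4.pkl","wb"))
print({k:np.round(v,4).tolist() for k,v in st.items() if k in("clock","eef_pos","contact_force","ft_torque","grip_force")},cv2.Rodrigues(st["orientation"])[0].round(4).tolist())
a=cv2.resize(w["pixels"][0:240,140:390],None,fx=2.2,fy=2.2,interpolation=cv2.INTER_CUBIC)
b=cv2.resize(s["pixels"][170:240,280:340],None,fx=4.2,fy=4.2,interpolation=cv2.INTER_CUBIC)
c=cv2.resize(t["pixels"][135:195,175:235],None,fx=3.9,fy=3.9,interpolation=cv2.INTER_CUBIC)
x=np.zeros((a.shape[0],a.shape[1]+252,3),np.uint8); x[:,:a.shape[1]]=a; o=a.shape[1]
x[:b.shape[0],o:o+b.shape[1]]=b; h=min(c.shape[0],x.shape[0]-b.shape[0]); x[b.shape[0]:b.shape[0]+h,o:o+c.shape[1]]=c[:h]
print(x.shape); cv2.imwrite("pics/w4.png",x)
```

```text
{'clock': 12.75, 'eef_pos': [0.6033, 0.1652, 0.1293], 'contact_force': [-4.1563, -0.2398, 5.5694], 'ft_torque': [0.0678, 1.647, 0.4406], 'grip_force': 70.3995} [[0.1478, 0.989, 0.0012], [0.989, -0.1478, -0.0004], [-0.0002, 0.0012, -1.0]]
(528, 802, 3)
```

carry_out:
  rows:
    - [[0,-0.1,0,0],[0,0,0.1,0],[0,0,0.1,0],[0,0,0,0]]

```text
clock: 13.25
eef_pos: [0.6034, 0.1652, 0.1292]
orientation: [2.378, 2.049, 0.003]
contact_force: [-6.0, -1.7, 15.3]
gripper_width: 0.0131
grip_force: 71.4
```

carry_out:
  rows:
    - [[0,-0.1,-0.05,0],[0,0,0,0],[0,0,0,0]]

```text
clock: 13.62
eef_pos: [0.6034, 0.1653, 0.1292]
orientation: [2.378, 2.047, 0.007]
contact_force: [-2.1, -1.2, 10.9]
gripper_width: 0.0133
grip_force: 71.0
```

Run:
```python
from h import *
from station import arm,optics
w=optics.snapshot("wrist"); s=optics.snapshot("scene"); t=optics.snapshot("top"); st=arm.state(); pickle.dump((w,s,t,st),open("s5.pkl","wb"))
print({k:np.round(v,4).tolist() for k,v in st.items() if k in("clock","eef_pos","contact_force","ft_torque","grip_force")},cv2.Rodrigues(st["orientation"])[0].round(4).tolist())
a=cv2.resize(w["pixels"][10:220,165:350],None,fx=2.8,fy=2.8,interpolation=cv2.INTER_CUBIC)
b=cv2.resize(s["pixels"][175:245,280:340],None,fx=4.5,fy=4.5,interpolation=cv2.INTER_CUBIC)
c=cv2.resize(t["pixels"][145:205,170:230],None,fx=4.5,fy=4.5,interpolation=cv2.INTER_CUBIC)
print(a.shape,b.shape)
x=np.zeros((588,518+270,3),np.uint8); x[:,:518]=a; x[:315,518:]=b; x[315:585,518:]=c
cv2.imwrite("pics/w5.png",x)
```

```text
{'clock': 13.775, 'eef_pos': [0.6034, 0.1653, 0.1292], 'contact_force': [-1.4691, -1.4949, 9.5644], 'ft_torque': [-0.2089, 1.5051, 0.3454], 'grip_force': 70.9833} [[0.1485, 0.9889, 0.0059], [0.9889, -0.1485, -0.0002], [0.0006, 0.0059, -1.0]]
(588, 518, 3) (315, 270, 3)
```

View pics/w5.png

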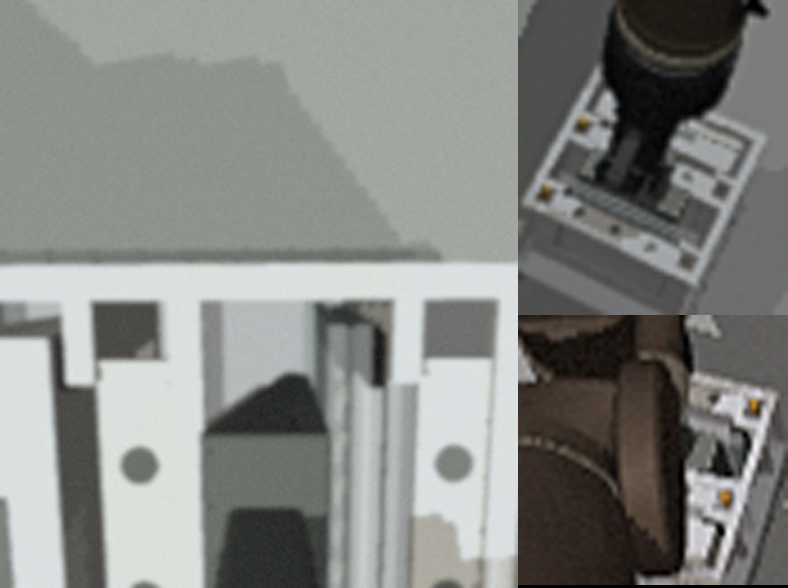

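The last view shows the wedge shoulder filling the gap. It runs from the wall at u≈202 to the cassette face at u≈329. The cassette spans about 330–371, ending on the black seal at about 372, so it is flush: the seal face predicted from the wall is u≈370. I'll trim the push to about 12–13 N and hold.

carry_out:
  rows:
    - [[0,-0.03,0.06,0],[0,0,0,0],[0,0,0,0],[0,0,0,0],[0,0,0,0],[0,0,0,0],[0,0,0,0],[0,0,0,0]]

```text
clock: 14.78
eef_pos: [0.6034, 0.1653, 0.1292]
orientation: [2.377, 2.047, 0.007]
contact_force: [-2.4, -2.6, 11.2]
gripper_width: 0.013
grip_force: 71.1
```

carry_out:
  rows:
    - [[0,0,0.02,0],[0,0,0,0],[0,0,0,0],[0,0,0,0],[0,0,0,0],[0,0,0,0],[0,0,0,0],[0,0,0,0]]

```text
clock: 15.78
eef_pos: [0.6035, 0.1653, 0.1292]
orientation: [2.377, 2.047, 0.007]
contact_force: [-3.7, -2.0, 13.0]
gripper_width: 0.0129
grip_force: 71.1
```

The push is steady at about 13 N and nothing is moving, so I'm handing in.

```bash
python3 -c "
from station import arm
print(arm.close_job())"
```

```text
the job is handed in; nothing more can be done
None
```

The wedge is home behind the gel cassette, which looks flush on its seal, and the arm still grips it at about 71 N and pushes down with about 13 N; I handed the job in at about 16 s of the 42 s allowed, and no verdict came back.

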